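# Seat the toothed lid on the bathroom organiser

### The job

Close the round organiser on the ledge with the wooden lid that fits it, the one with four teeth: turn the lid so that its teeth line up with the four notches in the organiser's rim, press it down fully home until its top is flush with the rim, and let go. Leave the similar lid with three teeth where it lies.

Things in the scene. Friction and masses are not known exactly. Their poses are not given: they have to be found in the camera images.
- lid: Round wooden lid with FOUR teeth, flat on the ledge, about 150 g. Disc 92 mm across, 12 mm thick; teeth as thick, 14 mm wide, reach 64 mm from the centre along the lid's +x, +y, -x, -y axes. On top a bar handle: 50 mm long along its x axis, 14 mm thick along y, from 12 to 46 mm above the underside. Origin: centre of the underside; z up.
- organiser: Round clear-plastic organiser with black rim, fixed to the ledge, 136 mm across, 72 mm tall. Rim: four curved blocks 13 mm tall (inner radius 54, outer 68 mm); the four notches between them lie along its +x, +y, -x, -y axes, 38 mm wide at the inner edge, wider outwards. A lid with teeth on the blocks stands 12 mm too high. Origin: centre of the underside; z up.
- home (a point): Point on the organiser's axis, 60 mm above the ledge, where the centre of the lid's underside is when fully home (disc top flush with the rim at 72 mm). Axes as the organiser's. A white seal plate in the well starts with its top 7 mm above this point; pressed with over 6 N (lid weight is not enough) it slides straight down 7 mm and stays down.
- spare_lid: Similar wooden lid of the same size, thickness and handle but with only THREE teeth, 120 degrees apart (the first along its +x axis, along which the handle also runs); it does not fit this organiser and must stay where it lies. Origin: centre of the underside; z up. Either lid may lie on either side.
Not all that is in view belongs to the job. What is shaped like the lid but blue is not meant. There is more than one size of the organiser; the job needs the larger.

How it is judged:
By the outcome, as a careful person would: the job done as asked, in the order asked, and still so for the second after the job is handed in, with the robot touching nothing.
It also fails if it takes over 40 s, if anything falls off the work surface, if the arm or the gripper's body presses on something with over 40 N, if the wrist force passes 120 N, or if a joint passes its speed limit or range.

### The arm

A 7-joint arm with a two-finger parallel gripper is mounted at the origin on the work surface. World frame = base frame: x ahead of the robot, y to its left, z up, the work surface at z = 0. Lengths are in m, angles in rad, forces in N, time in s.
With the tool pointing down it reaches from about 0.4 to 0.85 m from the base axis. Payload 10.4 kg.
Tool frame: the origin (TCP) lies on the centre line of the jaws, within the pads' length; the fingertips stand 19 mm ahead of it and the grasp point (between the pads) is the TCP; x points along the fingers, z is the direction in which the jaws open and shut, and the axes are right-handed (so a half turn about x gives the same grasp; the last joint's range is limited). The gripper opens to 85 mm and grips with 20 to 120 N. Pads are 22 mm wide; open, the fingers measure 114 mm over their backs; the gripper's body (76 mm by 85 mm) begins 54 mm behind the grasp point. The pads swing forward as they close: fully open they stand 13 mm farther back than shut.
Start: joints at [-1.356, 0.332, -0.065, 1.46, 0.022, 1.35, -0.088], TCP at [0.147, 0.607, 0.25] pointing down, gripper open.
Joint ranges: [-2.6, 2.6], [-0.5, 2.12], [-1.47, 1.34], [0.16, 2.42], [-1.27, 4.41], [0.06, 2.06], [-2.6, 2.6]. Speed limits (rad/s): [2.22, 2.22, 2.79, 2.79, 3.14, 3.14, 3.14].

### API

Orientations are given as a unit quaternion [w, x, y, z].
In Python, from rig import ctrl, optics, workorder gives the robot as it stands.
- The arm moves only by the tool drive_tool, never from a script. Its argument "steps" is a list that holds one entry, the list of rows, each a list of 7 numbers: the shift along the world's x, y, z in mm, then the turn, a rotation vector about the world's x, y, z in rad, then the finger opening in mm, from 0 to 85.4. A call has 1 to 12 rows; each row shifts and turns the commanded pose from where the row before left it; what a row does not reach is not made up. A row lasts 1/8 s, in which the tool goes at most 62.5 mm and 10.7 degrees, less where a joint would pass 70% of its speed; a pose out of reach is approached as far as the arm can. A call with a gripper value outside its range is refused whole. The fingers move at their own pace and stop on an object; "grip_force" is the grip in N (left out, the last holds). Time passes only in rows, so rows that do not move let the fingers close. It gives the time, the measured TCP pose, the force and the opening at its end, in the units of the state.
- ctrl.get_obs(): the state, without advancing time (a new reading comes with each control period).
- optics.capture(name): name is "scene" or "top" or "wrist"; returns a dict with "image" (400x640x3 uint8, blue, green, red), "vfov" (degrees; the focal length in pixels is half the picture's height over the tangent of half this angle, whatever the lens; pixels are square), "cx", "cy" (the principal point, pixels), "dist_coeffs" ([k1, k2, p1, p2, k3] as OpenCV has them; the pictures are not rectified), "R" (3x3) and "t" (3): a world point X has camera coordinates R X + t; the wrist camera has in their place "tool_from_camera" (4x4, takes a point from camera to tool coordinates, whose origin is the TCP and whose axes are the tool frame's). Camera axes: x right, y down, z forward; pixel columns grow to the right and rows downward; lengths in m; the calibration is good to about 2 mm. A picture is of the moment at which its call begins: read the wrist's pose just before it. There is no depth.
- workorder.hand_in(): hands the job in, once; it reports no verdict.
The state is a dict: "clock": time; "q": joint angles; "qd": joint speeds; "effort": joint torques, N m; "position": TCP position; "tcp_rot": TCP orientation; "force": force on the tool from outside, world axes, zero at the start; "moment": the same for the moment, N m; "opening": opening from 0.0 (shut) to 1.0 (fully open).
Only numpy, scipy, OpenCV 4.12 (cv2) and the standard library are available. Lean on these libraries where they do the work, as an engineer would, in place of code of your own. Each camera call takes 0.05 s, during which the arm holds its last target. There are 200 camera calls.

## Working session

There is one attempt and no reset: what is moved stays moved. The work goes in short steps, Python scripts to look and compute and a tool call to move; the robot and the scene stay as the last step left them, time stands still between calls to the robot, and variables do not carry over. Pictures are saved under pics/ and viewed, about 8 in all and at most 12, crops included, and the job is handed in when it is done.

Besides the shell and the picture viewer there is one more tool, called after ">>>" in YAML: its name, and indented under it one key for each argument. drive_tool: Moves the arm, as the interface text tells. Its arguments: {"type":"object","properties":{"steps":{"type":"array","items":{"type":"array","items":{"type":"array","items":{"type":"number"}}}},"grip_force":{"type":"number"}},"required":["steps"]}

```bash
mkdir -p pics; cat > h.py <<'E'
import numpy as np, cv2
from rig import ctrl, optics, workorder
from scipy.spatial.transform import Rotation as Ro
def cap(n):
    o=ctrl.get_obs(); c=optics.capture(n)
    f=200/np.tan(np.radians(c['vfov'])/2)
    c['K']=np.array([[f,0,c['cx']],[0,f,c['cy']],[0,0,1.]]); c['d']=np.array(c['dist_coeffs'],float)
    if n=='wrist':
        w,x,y,z=o['tcp_rot']; T=np.eye(4); T[:3,:3]=Ro.from_quat([x,y,z,w]).as_matrix(); T[:3,3]=o['position']
        M=np.linalg.inv(T@np.array(c['tool_from_camera'])); c['R']=M[:3,:3]; c['t']=M[:3,3]
    c['R']=np.array(c['R']);c['t']=np.array(c['t'])
    return c
def ray(c,uv,z):
    p=cv2.undistortPoints(np.array(uv,float).reshape(-1,1,2),c['K'],c['d']).reshape(-1,2)
    d=np.c_[p,np.ones(len(p))]@c['R']; C=-c['R'].T@c['t']
    return C+d*((z-C[2])/d[:,2])[:,None]
def proj(c,P):
    return cv2.projectPoints(np.array(P,float).reshape(-1,1,3),cv2.Rodrigues(c['R'])[0],c['t'],c['K'],c['d'])[0].reshape(-1,2)
E
python3 - <<'E'
from h import *
a=[cap(n) for n in('scene','top')]
for n,c in zip('st',a):
    import pickle; pickle.dump(c,open(f'{n}0.pkl','wb')); print(-c['R'].T@c['t'],c['vfov'])
    cv2.imwrite(f'pics/{n}0.png',c['image'])
print(ctrl.get_obs())
E
```

```text
[ 1.11367012 -0.28319816  0.75325844] 51.62041183430045
[ 0.37559973 -0.0049423   1.00204638] 55.920489875773924
{'clock': 0.1, 'q': array([-1.35558636,  0.33279266, -0.06468438,  1.46086044,  0.02160918,
        1.34989838, -0.08849093]), 'qd': array([ 6.59976239e-05, -2.59921839e-03,  1.28971523e-03, -2.88769705e-03,
        7.86479996e-04, -1.09197013e-03,  4.50855439e-06]), 'effort': array([ 7.40538635e-04, -6.26745343e+01,  4.87900944e-02, -3.92432499e+01,
        1.63342163e-02,  6.91376568e-03,  7.95108440e-05]), 'position': array([0.14717449, 0.60710332, 0.24960396]), 'tcp_rot': array([ 0.55544371, -0.43745688,  0.55611336,  0.43686575]), 'force': array([-0.24481422, -0.68236392, -0.16321622]), 'moment': array([ 0.04028956, -0.02617663, -0.00237823]), 'opening': 0.9989076095340309}
```

View pics/t0.png

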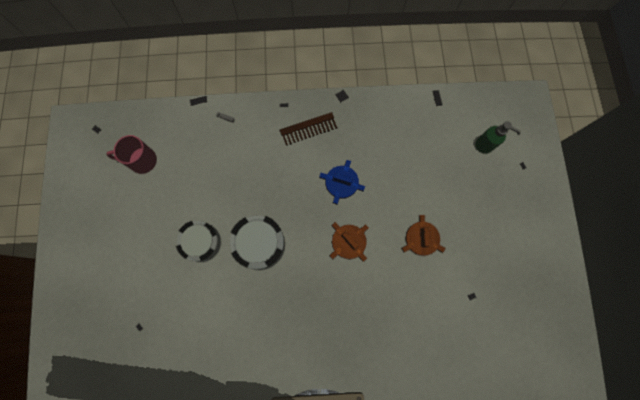

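View pics/s0.png

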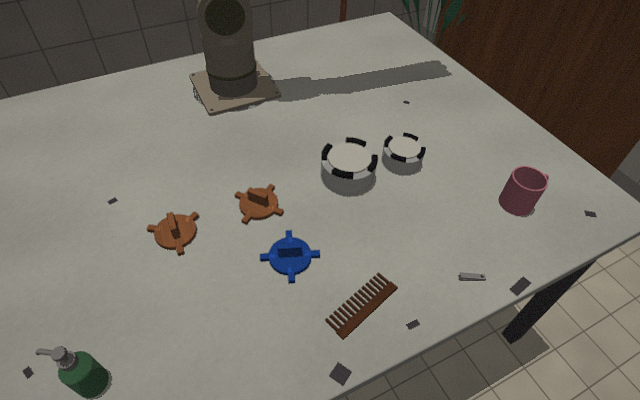

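Top view candidates:
- Brown lid at (349,242) has four teeth. Brown lid at (423,238) has three, so it is the spare.
- The blue lid at (342,182) is not meant.
- Organisers are at (257,242), the larger, and (198,241), the smaller.

I'll confirm with an enlarged crop and fit the poses.

```bash
cat > fit.py <<'E'
from h import *
from scipy.optimize import minimize
def lidmodel(p):  # p: Nx2 in lid frame (m) -> signed inside measure
    x,y=np.abs(p[:,0]),np.abs(p[:,1])
    d=np.minimum(np.hypot(x,y)-.046, np.minimum(np.maximum(x-.064,y-.007),np.maximum(y-.064,x-.007)))
    return -d
def rimmodel(p):
    x,y=np.abs(p[:,0]),np.abs(p[:,1]); r=np.hypot(x,y)
    a=np.arctan2(y,x); a0=np.arcsin(19/54)
    d=np.maximum(np.maximum(r-.068,.054-r), np.maximum(a0-a,a-(np.pi/2-a0))*r)
    return -d
def fit(c,mask,uv,z,model,s=.0012,win=60):
    u0,v0=np.array(uv,int); H,W=mask.shape
    vv,uu=np.mgrid[max(0,v0-win):min(H,v0+win+1),max(0,u0-win):min(W,u0+win+1)]
    P=ray(c,np.c_[uu.ravel(),vv.ravel()],z)[:,:2]; m=mask[vv.ravel(),uu.ravel()].astype(float)
    c0=P[m>.5].mean(0); best=None
    def cost(q):
        ca,sa=np.cos(q[2]),np.sin(q[2]); d=P-q[:2]*.01-c0
        I=1/(1+np.exp(-np.clip(model(np.c_[d[:,0]*ca+d[:,1]*sa,-d[:,0]*sa+d[:,1]*ca])/s,-50,50)))
        return ((I-m)**2).sum()/m.sum()
    for a in np.arange(0,1.57,.2):
        r=minimize(cost,[0,0,a],method='Nelder-Mead',options=dict(initial_simplex=[[0,0,a],[.5,0,a],[0,.5,a],[0,0,a+.15]],maxiter=300))
        if best is None or r.fun<best.fun: best=r
    return best.x[:2]*.01+c0,np.degrees(best.x[2])%90,best.fun
E
python3 - <<'E'
from fit import *
import pickle
t=pickle.load(open('t0.pkl','rb')); im=t['image']
hsv=cv2.cvtColor(im,cv2.COLOR_BGR2HSV)
br=((hsv[...,0]<20)|(hsv[...,0]>170))&(hsv[...,1]>110)
br=cv2.morphologyEx(br.astype(np.uint8),cv2.MORPH_CLOSE,np.ones((7,7)))
print('lid',fit(t,br,(349,242),.012,lidmodel,win=30))
print('spare',fit(t,br,(423,238),.012,lidmodel,win=30))
bk=(hsv[...,2]<60)
r=fit(t,bk,(257,242),.072,rimmodel,win=33);print('org',r)
s=pickle.load(open('s0.pkl','rb')); hs=cv2.cvtColor(s['image'],cv2.COLOR_BGR2HSV)
print('org s',fit(s,hs[...,2]<50,(349,157),.072,rimmodel,win=31))
print(proj(t,[.147,.607,.25]),proj(s,[.147,.607,.25]))
A=cv2.resize(im[205:280,170:455],(798,210),interpolation=cv2.INTER_CUBIC)
B=cv2.resize(s['image'][125:255,140:430],(798,358),interpolation=cv2.INTER_CUBIC)
cv2.imwrite('pics/crop1.png',cv2.convertScaleAbs(np.vstack([A,B]),alpha=1.4))
E
```

```text
lid (array([ 0.49383626, -0.1056639 ]), np.float64(37.671771082342964), np.float64(0.049142134378890936))
spare (array([ 0.49086741, -0.30223755]), np.float64(55.241512572023254), np.float64(0.17055792716160378))
org (array([0.49921578, 0.13000238]), np.float64(0.17679247177388052), np.float64(0.14632835057649357))
org s (array([0.50195395, 0.12659595]), np.float64(89.42326678871639), np.float64(0.1984262143138351))
[[  3.92691163 422.9007713 ]] [[435.7592084   -8.24467664]]
```

View pics/crop1.png

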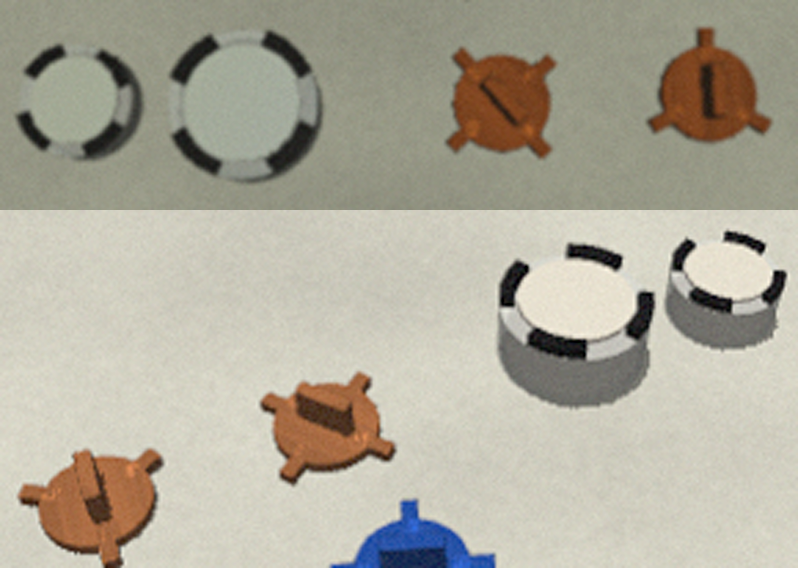

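The crop confirms it. The middle brown lid (top view 349,242) has four teeth and its handle runs upper-left to lower-right. The right one has three teeth. The larger organiser is at (257,242) with its notches axis-aligned.

```bash
python3 - <<'E'
from h import *
o=ctrl.get_obs(); w,x,y,z=o['tcp_rot']; R=Ro.from_quat([x,y,z,w]); print(R.as_matrix().round(3))
zt=R.as_matrix()[:,2]; print('jaw deg',np.degrees(np.arctan2(zt[1],zt[0])), o['q'])
E
```

```text
[[-0.    -0.972  0.236]
 [-0.001  0.236  0.972]
 [-1.    -0.    -0.001]]
jaw deg 76.37538414488755 [-1.35558636  0.33279266 -0.06468438  1.46086044  0.02160918  1.34989838
 -0.08849093]
```

>>> drive_tool:
  steps:
    - [[14.5, -29.7, 0, 0, 0, -0.0936, 85], [14.5, -29.7, 0, 0, 0, -0.0936, 85], [14.5, -29.7, 0, 0, 0, -0.0936, 85], [14.5, -29.7, 0, 0, 0, -0.0936, 85], [14.5, -29.7, 0, 0, 0, -0.0936, 85], [14.5, -29.7, 0, 0, 0, -0.0936, 85], [14.5, -29.7, 0, 0, 0, -0.0936, 85], [14.5, -29.7, 0, 0, 0, -0.0936, 85], [14.5, -29.7, 0, 0, 0, -0.0936, 85], [14.5, -29.7, 0, 0, 0, -0.0936, 85], [14.5, -29.7, 0, 0, 0, -0.0936, 85], [14.5, -29.7, 0, 0, 0, -0.0936, 85]]
  grip_force: 40

```text
clock: 1.6
position: [0.3221, 0.2491, 0.2504]
tcp_rot: [0.704, -0.072, 0.703, 0.072]
force: [0.5, 0.6, -0.1]
opening: 0.998
```

>>> drive_tool:
  steps:
    - [[14.5, -29.7, 0, 0, 0, -0.0936, 85], [14.5, -29.7, 0, 0, 0, -0.0936, 85], [14.5, -29.7, 0, 0, 0, -0.0936, 85], [14.5, -29.7, 0, 0, 0, -0.0936, 85], [14.5, -29.7, 0, 0, 0, -0.0936, 85], [14.5, -29.7, 0, 0, 0, -0.0936, 85], [14.5, -29.7, 0, 0, 0, -0.0936, 85], [14.5, -29.7, 0, 0, 0, -0.0936, 85], [14.5, -29.7, 0, 0, 0, -0.0936, 85], [14.5, -29.7, 0, 0, 0, -0.0936, 85], [14.5, -29.7, 0, 0, 0, -0.0936, 85], [0, 0, 0, 0, 0, -0.0936, 85]]

```text
clock: 3.1
position: [0.4808, -0.0794, 0.2504]
tcp_rot: [0.633, 0.315, 0.633, -0.315]
force: [0.2, 0.6, -0.0]
opening: 0.993
```

```bash
python3 - <<'E'
from h import *
import pickle
c=cap('wrist'); pickle.dump(c,open('w1.pkl','wb')); cv2.imwrite('pics/w1.png',c['image'])
o=ctrl.get_obs(); print(o['position'],o['q'],-c['R'].T@c['t'],proj(c,[[.4938,-.1057,.012],[.491,-.302,.012],[.5,.13,.072]]))
E
```

```text
[ 0.48051014 -0.07815929  0.25025682] [-6.17655505e-01 -1.68284703e-03  6.94140124e-01  1.84568125e+00
  1.98095548e-03  1.29745634e+00 -8.50508598e-01] [ 0.53823049 -0.0339879   0.37431471] [[351.39485171 175.341792  ]
 [467.18519172 265.79865241]
 [151.34016369  26.50608762]]
```

View pics/w1.png

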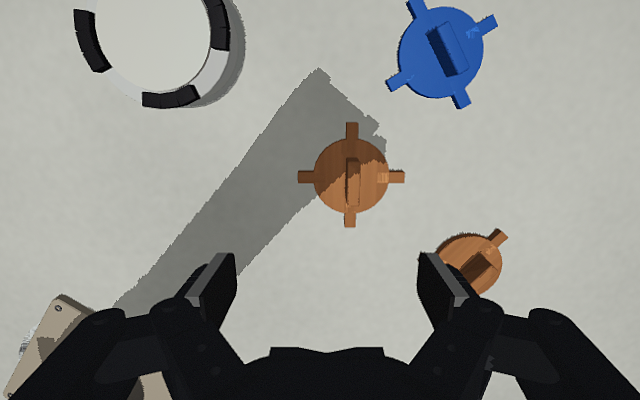

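The wrist view shows the four-tooth lid at (351,175) with its handle upright, already square to the jaws. The spare is at (470,262) and the organiser rim at upper left. Next I refine the fit.

```bash
python3 - <<'E'
from fit import *
import pickle
c=pickle.load(open('w1.pkl','rb')); hsv=cv2.cvtColor(c['image'],cv2.COLOR_BGR2HSV)
br=(((hsv[...,0]<20)|(hsv[...,0]>170))&(hsv[...,1]>90)).astype(np.uint8)
br[:, 412:]=0; br=cv2.morphologyEx(br,cv2.MORPH_CLOSE,np.ones((5,5)))
print('lid',fit(c,br,(351,175),.012,lidmodel,win=58))
o=ctrl.get_obs();w,x,y,z=o['tcp_rot'];M=Ro.from_quat([x,y,z,w]).as_matrix();print(o['position'],np.degrees(np.arctan2(M[1,2],M[0,2])),M[:,0])
E
```

```text
lid (array([ 0.49188823, -0.10589449]), np.float64(37.17899072345214), np.float64(0.030500406829768973))
[ 0.48051014 -0.07815929  0.25025682] -53.082088552611985 [-3.13729569e-04 -8.09246943e-04 -9.99999623e-01]
```

>>> drive_tool:
  steps:
    - [[4, -9, -20, 0, 0, 0.006, 85], [4, -9, -35, 0, 0, 0, 85], [4, -9.7, -40, 0, 0, 0, 85], [0, 0, -40, 0, 0, 0, 60], [0, 0, -40, 0, 0, 0, 50], [0, 0, -30, 0, 0, 0, 50], [0, 0, -11, 0, 0, 0, 50], [0, 0, 0, 0, 0, 0, 50]]

```text
clock: 4.15
position: [0.4925, -0.1038, 0.0345]
tcp_rot: [0.635, 0.31, 0.636, -0.31]
force: [0.0, 0.3, 0.4]
opening: 0.586
```

```bash
python3 - <<'E'
from h import *
c=cap('wrist'); cv2.imwrite('pics/w2.png',c['image'])
o=ctrl.get_obs(); print(o['position'],o['force'],o['opening'])
E
```

```text
[ 0.49314784 -0.10371368  0.03516839] [ 0.82439046 -0.80417072 -0.36145181] 0.5872744600982848
```

View pics/w2.png

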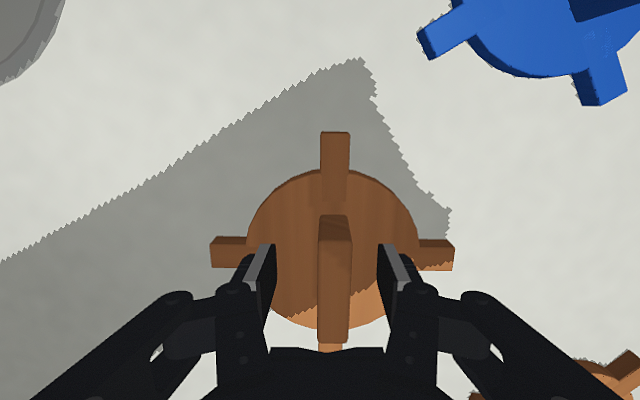

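The handle (col. 335) sits about 2 mm to the right of the jaw midline (326). I shift over and close.

>>> drive_tool:
  steps:
    - [[-0.5, -2, 0, 0, 0, 0, 30], [0, 0, 0, 0, 0, 0, 5], [0, 0, 0, 0, 0, 0, 5], [0, 0, 0, 0, 0, 0, 5], [0, 0, 0, 0, 0, 0, 5], [0, 0, 0, 0, 0, 0, 5]]
  grip_force: 60

```text
clock: 4.95
position: [0.4929, -0.1056, 0.0354]
tcp_rot: [0.636, 0.31, 0.635, -0.31]
force: [-0.8, 0.1, 6.6]
opening: 0.154
```

>>> drive_tool:
  steps:
    - [[0, 0, 20, 0, 0, 0, 5], [0, 0, 35, 0, 0, 0, 5], [0, 0, 40, 0, 0, 0, 5], [0, 0, 30, 0, 0, 0, 5], [0, 0, 0, 0, 0, 0, 5], [0, 0, 0, 0, 0, 0, 5]]

```text
clock: 5.7
position: [0.4918, -0.1051, 0.1587]
tcp_rot: [0.635, 0.31, 0.636, -0.31]
force: [-1.0, 0.2, -1.3]
opening: 0.153
```

>>> drive_tool:
  steps:
    - [[0, 10, 0, 0, 0, 0.08, 5], [0, 20, 0, 0, 0, 0.08, 5], [1, 25, 0, 0, 0, 0.08, 5], [1, 25, 0, 0, 0, 0.08, 5], [1, 25, 0, 0, 0, 0.08, 5], [1, 25, 0, 0, 0, 0.08, 5], [1, 25, 0, 0, 0, 0.08, 5], [1, 25, 0, 0, 0, 0.08, 5], [1, 25, 0, 0, 0, 0.08, 5], [0, 20, 0, 0, 0, 0.08, 5], [0, 10, 0, 0, 0, 0.08, 5], [0, 0, 0, 0, 0, 0.04, 5]]

```text
clock: 7.2
position: [0.4991, 0.1315, 0.1592]
tcp_rot: [0.707, -0.007, 0.707, 0.007]
force: [0.6, 0.1, -1.7]
opening: 0.154
```

```bash
python3 - <<'E'
from h import *
import pickle
o=ctrl.get_obs();w,x,y,z=o['tcp_rot'];M=Ro.from_quat([x,y,z,w]).as_matrix();print(o['position'],np.degrees(np.arctan2(M[1,2],M[0,2])),M[:,0],o['force'],o['opening'],o['q'])
cs={n:cap(n) for n in('wrist','top','scene')}
pickle.dump(cs,open('p3.pkl','wb'))
cv2.imwrite('pics/w3.png',np.hstack([cs['wrist']['image'][:,100:500],cs['scene']['image'][50:450,250:550][:,:]  if 0 else cv2.resize(cs['scene']['image'][40:240,260:460],(400,400))]))
E
```

```text
[0.49912264 0.13151666 0.15920319] 1.0722374728322321 [-1.08461242e-04  1.31221253e-05 -9.99999994e-01] [ 0.55195464  0.09619925 -1.66804989] 0.15444645112225722 [-0.78869529  0.17039269  0.48809695  1.88454773 -0.08903867  1.10791736
 -0.24805118]
```

View pics/w3.png

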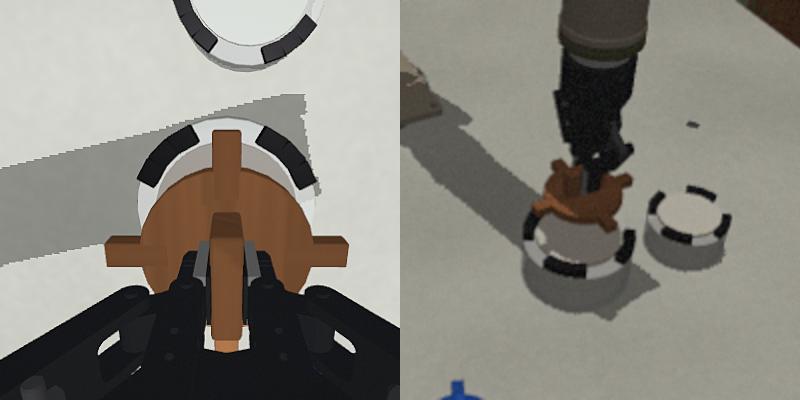

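The lid is held level over the organiser with its teeth roughly over the notches. I refine the organiser pose by a joint fit of the rim blocks in three views.

```bash
cat > ofit.py <<'E'
from fit import *
import pickle
def render(c,q,shape):
    m=np.zeros(shape,np.uint8); a0=np.arcsin(19/54)
    for k in range(4):
        A=np.linspace(a0,np.pi/2-a0,9)+k*np.pi/2+q[2]
        for i in range(8):
            P=[[q[0]+r*np.cos(a),q[1]+r*np.sin(a),z] for a in A[i:i+2] for r in(.054,.068) for z in(.059,.072)]
            p=cv2.convexHull((proj(c,P)*16).round().astype(np.int32)); cv2.fillConvexPoly(m,p,255,shift=4)
    return m
if __name__=='__main__':
    V=[]
    for f,(u0,u1,v0,v1),th in(('t0.pkl',(225,290,208,275),60),('s0.pkl',(315,385,130,185),50),('w1.pkl',(60,240,0,120),70)):
        c=pickle.load(open(f,'rb')); g=cv2.cvtColor(c['image'],cv2.COLOR_BGR2HSV)[...,2]
        V.append((c,cv2.GaussianBlur(((g<th)*255).astype(np.uint8),(5,5),0).astype(float),(slice(v0,v1),slice(u0,u1))))
    def cost(p,VV=V):
        q=[.5+p[0]*.01,.13+p[1]*.01,p[2]*.1]
        return sum((((cv2.GaussianBlur(render(c,q,m.shape),(5,5),0)-m)[s])**2).sum()/(m[s]**2).sum() for c,m,s in VV)
    for VV in([V[0]],[V[1]],[V[2]],V):
        r=minimize(cost,[0,0,0],args=(VV,),method='Nelder-Mead',options=dict(initial_simplex=[[0,0,0],[.5,0,0],[0,.5,0],[0,0,1]],maxiter=150))
        print(500+r.x[0]*10,130+r.x[1]*10,np.degrees(r.x[2]*.1),r.fun)
E
python3 ofit.py
```

```text
499.4755311821006 130.6452002471355 0.598331871440157 0.1046425671501459
497.3468343299252 129.79263364997095 1.0185567644391378 0.3441379093473771
497.2183315477629 131.01997609214524 0.4304971234318034 0.10899311198474435
498.2851510717724 130.61242332841874 0.12649395621313894 0.6339724636344451
```

>>> drive_tool:
  steps:
    - [[-0.5, -1, -15, 0, 0, -0.008, 5], [0, 0, -20, 0, 0, 0, 5], [0, 0, -10, 0, 0, 0, 5], [0, 0, -6, 0, 0, 0, 5], [0, 0, -3, 0, 0, 0, 5], [0, 0, -2, 0, 0, 0, 5], [0, 0, 0, 0, 0, 0, 5]]
  grip_force: 80

```text
clock: 8.22
position: [0.4988, 0.1287, 0.1035]
tcp_rot: [0.707, -0.002, 0.707, 0.002]
force: [0.0, -0.2, -1.6]
opening: 0.148
```

>>> drive_tool:
  steps:
    - [[0, 1.5, 0, 0, 0, 0, 5], [0, 0, -2, 0, 0, 0, 5], [0, 0, -2, 0, 0, 0, 5], [0, 0, -2, 0, 0, 0, 5], [0, 0, 0, 0, 0, 0, 5]]

```text
clock: 8.85
position: [0.4989, 0.1304, 0.0973]
tcp_rot: [0.707, -0.002, 0.707, 0.002]
force: [0.2, 2.1, 2.2]
opening: 0.144
```

>>> drive_tool:
  steps:
    - [[0, 0, -1, 0, 0, 0, 5], [0, 0, -1, 0, 0, 0, 5], [0, 0, -1, 0, 0, 0, 5], [0, 0, 0, 0, 0, 0, 5]]

```text
clock: 9.35
position: [0.499, 0.1304, 0.0953]
tcp_rot: [0.707, -0.001, 0.707, 0.002]
force: [-4.2, 0.8, 15.3]
opening: 0.153
```

>>> drive_tool:
  steps:
    - [[0, 0, -1, 0, 0, 0, 5], [0, 0, -1, 0, 0, 0, 5], [0, 0, 0, 0, 0, 0, 5]]

```text
clock: 9.72
position: [0.4992, 0.1304, 0.0951]
tcp_rot: [0.707, -0.001, 0.707, 0.002]
force: [-14.3, -1.5, 39.9]
opening: 0.153
```

```bash
python3 - <<'E'
from h import *
o=ctrl.get_obs(); print(o['position'],o['force'])
cs={n:cap(n) for n in('wrist','scene')}
cv2.imwrite('pics/w4.png',np.hstack([cs['wrist']['image'][:,100:500],cv2.resize(cs['scene']['image'][80:200,290:410],(400,400),interpolation=cv2.INTER_CUBIC)]))
E
```

```text
[0.49919941 0.13044887 0.09510327] [-14.30489345  -1.4539563   39.88741155]
```

View pics/w4.png

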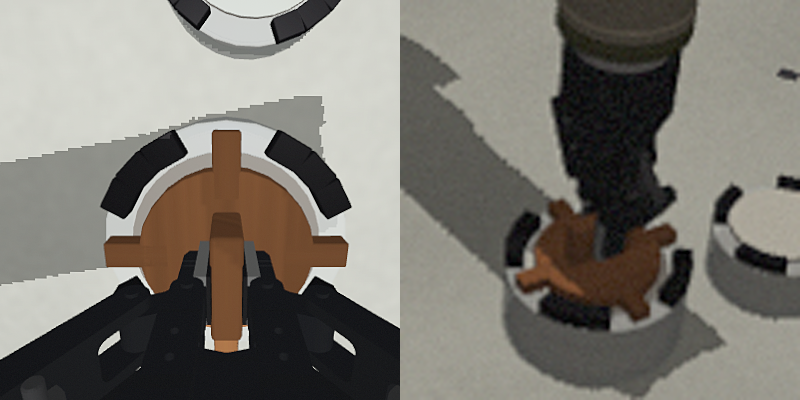

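The pictures show the teeth inside the notches. The stop is hard, 40 N at TCP z 95.1 mm against 95.4 mm expected. I ease off, release and retreat.

>>> drive_tool:
  steps:
    - [[0, 0, 1, 0, 0, 0, 5], [0, 0, 1, 0, 0, 0, 5], [0, 0, 0.5, 0, 0, 0, 5], [0, 0, 0, 0, 0, 0, 25], [0, 0, 0, 0, 0, 0, 40], [0, 0, 0, 0, 0, 0, 40], [0, 0, 10, 0, 0, 0, 40], [0, 0, 25, 0, 0, 0, 40], [0, 0, 40, 0, 0, 0, 40], [0, 0, 50, 0, 0, 0, 40], [-10, -50, 20, 0, 0, 0, 40], [0, 0, 0, 0, 0, 0, 40]]

```text
clock: 11.32
position: [0.4894, 0.0765, 0.2424]
tcp_rot: [0.708, 0.001, 0.706, 0.0]
force: [0.7, 0.0, -0.7]
opening: 0.471
```

>>> drive_tool:
  steps:
    - [[0, -50, 0, 0, 0, 0, 40], [0, -50, 0, 0, 0, 0, 40], [0, -50, 0, 0, 0, 0, 40], [0, 0, 0, 0, 0, 0, 40], [0, 0, 0, 0, 0, 0, 40]]

```text
clock: 11.95
position: [0.4887, -0.069, 0.2398]
tcp_rot: [0.707, -0.002, 0.707, 0.002]
force: [0.8, 0.4, -0.1]
opening: 0.468
```

```bash
python3 - <<'E'
from fit import *
o=ctrl.get_obs(); print(o['position'],o['force'],o['clock'])
cs={n:cap(n) for n in('top','scene')}
t=cs['top']; hsv=cv2.cvtColor(t['image'],cv2.COLOR_BGR2HSV)
br=((((hsv[...,0]<20)|(hsv[...,0]>170))&(hsv[...,1]>110))*1).astype(np.uint8); br=cv2.morphologyEx(br,cv2.MORPH_CLOSE,np.ones((7,7)))
for z in(.072,.079,.084): print(z,fit(t,br,(257,242),z,lidmodel,win=33))
s=cs['scene'];h2=cv2.cvtColor(s['image'],cv2.COLOR_BGR2HSV)
print(proj(s,[[.4987+.064*np.cos(a),.1305+.064*np.sin(a),.072] for a in np.arange(4)*np.pi/2]))
cv2.imwrite('pics/w5.png',np.hstack([cv2.resize(t['image'][202:282,217:297],(400,400),interpolation=cv2.INTER_CUBIC),cv2.resize(s['image'][110:200,305:395],(400,400),interpolation=cv2.INTER_CUBIC)]))
E
```

```text
[ 0.48874138 -0.06904837  0.23977182] [ 0.77803231  0.37153964 -0.06768219] 11.95
0.072 (array([0.50014004, 0.13015373]), np.float64(0.28753127867065587), np.float64(0.040735318392838914))
0.079 (array([0.49920719, 0.12916456]), np.float64(0.2759644893324812), np.float64(0.04831353778849761))
0.084 (array([0.49855515, 0.12841894]), np.float64(0.3023075109955613), np.float64(0.0548155124308354))
[[363.41908049 172.2663131 ]
 [372.45648157 147.6739599 ]
 [337.2592143  139.35966542]
 [326.31422893 163.01446562]]
```

View pics/w5.png

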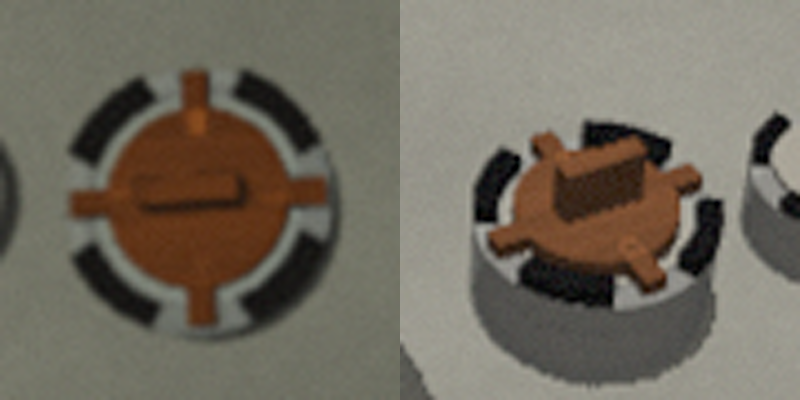

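The top and scene views show the four teeth centred in the notches and the handle free. The front tooth tip in the scene view is where a flush lid predicts it, and the top-view scale fits best at z = 72 mm.

```bash
python3 -c "
from rig import workorder; print(workorder.hand_in())"
```

```text
the job is handed in; nothing more can be done
None
```

The larger organiser is closed with the four-tooth lid, and the job was handed in at about 12 s on the robot's clock. I gripped the lid by its handle, turned it so the teeth lined up with the notches, pressed it home, let go and moved the arm clear.

- **Pressing:** the lid met a hard stop at TCP height 95.1 mm, against 95.4 mm expected for fully home. The last press reached about 40 N upward and 14 N sideways at the wrist (limit 120 N).
- **Last pictures:** all four teeth sit in the notches. The lid is within about 2 mm and 1° of the organiser's axis, and its top is consistent with flush at 72 mm. The robot touches nothing.
- **Spare lid:** I never touched the three-tooth lid. I did not measure it again at the end.
- **Disagreement:** the camera views put the organiser's centre up to about 2 mm apart, well inside the play in the fit. The scene-camera fit was the poorest of them.

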